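# Clamp a lino block in the cutting jig with the winged screw

## Robot

A 7-joint arm with a two-finger parallel gripper is mounted at the origin on a cart in front of the work surface, level with it; the furniture and walls round the work are solid. World frame = base frame: x ahead of the robot, y to its left, z up, the work surface at z = 0. Lengths are in m, angles in rad, forces in N, time in s.
With the tool pointing down it reaches from about 0.4 to 0.75 m from the base axis. Payload 19.5 kg.
Tool frame: the origin (TCP) lies on the centre line of the jaws, within the pads' length; the fingertips stand arm.tips_ahead ahead of it and the grasp point (between the pads) lies 2 mm behind it (arm.tips_ahead is the distance from the TCP to the fingertips, in m); z points along the fingers, y is the line along which they close (so a half turn about z gives the same grasp; the last joint's range is limited). The gripper opens to 85 mm and grips with 20 to 120 N. Pads are 22 mm wide; open, the fingers measure 114 mm over their backs; the gripper's body (76 mm by 85 mm) begins 54 mm behind the grasp point. The pads swing forward as they close: fully open they stand 13 mm farther back than shut.
Start: joints at [-1.297, 0.707, -0.028, 1.485, 0.022, 0.951, -0.075], TCP at [0.179, 0.547, 0.248] pointing down, gripper open.
Joint ranges: [-2.71, 2.71], [-0.32, 2.16], [-1.57, 1.52], [0, 2.45], [-1.46, 4.6], [0, 2.02], [-2.83, 2.83]. Speed limits (rad/s): [1.89, 1.89, 2.57, 2.57, 3.01, 3.01, 3.01].

## Interface

Orientations are given as a rotation vector (axis times angle).
In Python, from rig import arm gives the robot as it stands. The module is installed in compiled form; this text tells all that it offers.
- The arm moves only by the tool drive_tool, never from a script. Its argument "steps" is one flat list of numbers, 4 for each row, row after row: the shift along the world's x, y, z in units of 50 mm (1.0 is 50 mm), then the turn about the world's z in units of 8 degrees (1.0 is 8 degrees). A call has 1 to 8 rows; each row shifts and turns the commanded pose from where the row before left it; what a row does not reach is not made up. A row lasts 1/10 s, in which the tool goes at most 50 mm and 8.59 degrees, less where a joint would pass 70% of its speed; a pose out of reach is approached as far as the arm can. A call is refused whole if a number of a shift passes 1 or a number of a turn 1, either way. A call with a gripper value outside its range is refused whole. "jaw" is the finger opening in mm, from 0 to 85.4, set as the call begins (left out, the last holds). The fingers move at their own pace and stop on an object; the grip force is fixed at half the most. Time passes only in rows, so rows that do not move let the fingers close. It gives the time, the measured TCP pose, the force, the opening and the grip force at its end, in the units of the state.
- arm.observe(): the state, without advancing time (a new reading comes with each control period).
- arm.snapshot(name): name is "scene" or "side" or "wrist"; returns a dict with "img" (420x560x3 uint8, red, green, blue), "K" (3x3 intrinsics, pixels), "k1" (the pictures are not rectified: a ray, as slopes to the right and down, at radius r is drawn at 1 + k1 r^2 times it, then the intrinsics apply), "extrinsics" (4x4, takes a point from world to camera coordinates). Camera axes: x right, y up, looking along -z (the intrinsics and any distortion apply to the point x, -y, -z); pixel columns grow to the right and rows downward; lengths in m; the calibration is good to about 2 mm. A picture is of the moment at which its call begins. There is no depth.
- arm.hand_in(): hands the job in; it is judged then, once.
Trained networks look in a picture, given as the dict that the camera call returned (one of the last four; its "shot" number tells which), for a name from the list of things; names that differ only in an ending like _2 or _b are one class to them, and where a whole thing is asked for, a point or a joint stands for the part that bears it (a point fixed in the world has none). Each returns a list of dicts, best first, with "conf" (0 to 1); they miss things now and then, are a little off and sometimes report something else, mostly with a low value. They report only what shows in the picture. A call takes as long as a camera call. They do not tell look-alikes from the thing itself.
- arm.recognise(query, picture): "point" ([row, column] in pixels, amid what is visible of it).
- arm.masks_of(query, picture): "mask" (420x560 bool, what is visible of it) and "point" ([row, column] in pixels, amid what is visible of it).
The state is a dict: "clock": time; "joints": joint angles; "dq": joint speeds; "joint_efforts": joint torques, N m; "ee_pos": TCP position; "tool_rot": TCP orientation; "wrist_force": force on the tool from outside, world axes, zero at the start; "ft_torque": the same for the moment, N m; "gripper_width": finger opening in m; "grip_force": force on a finger pad.
Only numpy, scipy, OpenCV 4.12 (cv2) and the standard library are available. Lean on these libraries where they do the work, as an engineer would, in place of code of your own. Each camera call takes 0.05 s, during which the arm holds its last target. There are 200 camera calls.

## Task

Get the lino block ready for cutting: push it fully home along the jig, flat against the upright panel, and only then turn the winged screw clockwise until its pad holds the block snugly, with roughly 35 N, which you feel as clearly stiffer turning than when the screw ran free. Do not crush the block by overtightening, do not knock or lean on the jig or the panel close beside the wings, and let go of everything at the end.

Things in the scene. Friction and masses are not known exactly. Their poses are not given: they have to be found in the camera images.
- jig: Fixed plywood cutting jig on the table: board 200 mm (x) by 116 mm (y), 12 mm thick. Origin: centre of the board's underside; x runs along the channel towards the upright panel at the far end, z up. Two side rails, 10 mm high above the board, leave a channel 68 mm wide along x, centred on y = 0.
- panel: Upright plywood panel fixed on the far end of the jig's board, 116 mm wide, 10 mm thick, 100 mm high (top 112 mm over the table). Origin: middle of the lower edge of its near face, at jig x = +85 mm; axes as the jig's. A dark steel bracket 28 mm wide sticks out of it over the channel (jig x = 34 to 85 mm, 37 to 63 mm over the table) and carries the winged screw.
- block: Loose lino-faced wooden block, 120 mm (x) by 64 mm (y) by 24 mm high, about 0.18 kg, lying in the jig's channel with its x along the jig's x, drawn back 20 to 45 mm from the panel at the start. Origin: centre of its underside, 12 mm over the table. Fully home, its far end touches the panel and its origin is at jig x = +25 mm.
- screw_axis (a point): On the vertical axis of the steel winged screw (jig x = 51 mm, y = 0), 90 mm over the table, fixed to the jig. The wings are one flat upright plate, 8 mm thick, 59 mm long over both, 22 mm high: at screw reading 0 they stand 79 to 101 mm over the table (give or take 2 mm). Their tips sweep 4 mm from the panel, which is 34 mm from the axis.
- wing (a joint): Angle of the winged screw, rad; grows clockwise seen from above, which tightens; 0 to 0.6 at the start, at most 4.2. At 0 the wing plate lies along the jig's y, parallel to the panel. Screw and wings go down 3.5 mm per rad. Turning it takes a steady 0.2 N m or so while it runs free; it stays where it is left.
- pad_spot (a point): Point on the jig's board under the screw, where the block is pressed; axes as the jig's. The rubber pad meets the block somewhere between readings 0.8 and 2.2; it differs each start and is not measured: feel for the bite. From there each rad adds some 55 N of pad force, and each N adds 0.0035 N m to the turning torque (35 N: 0.12 N m above free running).
Mind the look-alikes: they are no part of the job. Leave any turquoise look-alike of the block alone.

How it is judged:
By the outcome, as a careful person would: the job done as asked, in the order asked, and still so for the second after the job is handed in, with the robot touching nothing.
It also fails if it takes over 67 s, if anything falls off the work surface, if the arm or the gripper's body presses on something with over 40 N, if the wrist force passes 120 N, or if a joint passes its speed limit or range.

## Working session

There is one attempt and no reset: what is moved stays moved. The work goes in short steps, Python scripts to look and compute and a tool call to move; the robot and the scene stay as the last step left them, time stands still between calls to the robot, and variables do not carry over. Pictures are saved under pics/ and viewed, at most 10 in all, crops included, and the job is handed in when it is done.

Besides the shell and the picture viewer there is one more tool, called after "Request:" in YAML: its name, and indented under it one key for each argument. drive_tool: Moves the arm, as the interface text tells. Its arguments: {"type":"object","properties":{"steps":{"type":"array"},"jaw":{"type":"number"}},"required":["steps"]}

```bash
mkdir -p pics
cat > h.py <<'E'
import numpy as np, cv2
from rig import arm
def save(s,n): cv2.imwrite('pics/'+n,s['img'][:,:,::-1])
def ray(s,rc):
    K=np.array(s['K']);E=np.array(s['extrinsics'])
    d=np.array([(rc[1]-K[0,2])/K[0,0],(rc[0]-K[1,2])/K[1,1]]);u=d.copy()
    for _ in range(20): u=d/(1+s['k1']*(u@u))
    c=np.array([u[0],-u[1],-1]);R=E[:3,:3]
    return -R.T@E[:3,3], R.T@c
def atz(s,rc,z):
    o,d=ray(s,rc); return o+d*(z-o[2])/d[2]
def proj(s,P):
    E=np.array(s['extrinsics']);K=np.array(s['K'])
    c=(E[:3,:3]@np.atleast_2d(P).T).T+E[:3,3]
    u=np.c_[c[:,0]/-c[:,2],-c[:,1]/-c[:,2]]
    u=u*(1+s['k1']*(u**2).sum(1,keepdims=True))
    return u@np.diag([K[0,0],K[1,1]])+[K[0,2],K[1,2]]
E
python3 - <<'E'
from h import *
o=arm.observe(); print({k:np.round(v,3) for k,v in o.items()}, arm.tips_ahead)
for n in ['scene','side']:
    s=arm.snapshot(n); save(s,n+'0.png'); C,_=ray(s,(210,280)); print(n,C.round(3))
    for q in ['jig','panel','block','wing']:
        for r in arm.masks_of(q,s)[:3]:
            m=r['mask'];ys,xs=np.nonzero(m)
            print(q,round(r['conf'],2),np.round(r['point']),m.sum(),(xs.min(),xs.max(),ys.min(),ys.max()))
E
```

```text
{'clock': np.float64(0.0), 'joints': array([-1.297,  0.707, -0.028,  1.485,  0.022,  0.951, -0.075]), 'dq': array([ 0.001, -0.001,  0.001, -0.001,  0.001,  0.   , -0.001]), 'joint_efforts': array([-0.0000e+00, -8.8322e+01,  1.2340e+00, -2.3616e+01,  1.7000e-02,
        7.0000e-03,  0.0000e+00]), 'ee_pos': array([0.179, 0.546, 0.248]), 'tool_rot': array([-4.940e-01, -3.102e+00,  2.000e-03]), 'wrist_force': array([0.579, 0.423, 0.117]), 'ft_torque': array([-0.018, -0.029, -0.029]), 'grip_force': np.float64(0.0), 'gripper_width': np.float64(0.085)} 0.017
scene [ 0.129 -0.839  0.738]
panel 0.96 [265. 344.] 971 (np.int64(333), np.int64(355), np.int64(227), np.int64(305))
block 0.67 [283. 291.] 1751 (np.int64(260), np.int64(324), np.int64(269), np.int64(303))
block 0.47 [146. 237.] 124 (np.int64(228), np.int64(256), np.int64(142), np.int64(151))
wing 0.55 [259. 328.] 199 (np.int64(320), np.int64(329), np.int64(243), np.int64(271))
side [0.307 0.628 0.481]
jig 0.59 [223. 326.] 1044 (np.int64(285), np.int64(363), np.int64(201), np.int64(235))
panel 0.74 [181. 288.] 718 (np.int64(280), np.int64(308), np.int64(164), np.int64(206))
block 0.94 [207. 327.] 810 (np.int64(299), np.int64(349), np.int64(196), np.int64(222))
block 0.8 [322. 157.] 2580 (np.int64(121), np.int64(195), np.int64(291), np.int64(350))
block 0.36 [182. 289.] 734 (np.int64(279), np.int64(308), np.int64(163), np.int64(206))
wing 0.44 [218. 324.] 1000 (np.int64(285), np.int64(363), np.int64(203), np.int64(235))
```

Run:
```python
import cv2
a=cv2.imread('pics/scene0.png')[200:330,210:390]; b=cv2.imread('pics/side0.png')[140:260,250:400]
cv2.imwrite('pics/s1.png',cv2.resize(a,(792,572),interpolation=cv2.INTER_CUBIC))
cv2.imwrite('pics/d1.png',cv2.resize(b,(750,600),interpolation=cv2.INTER_CUBIC))
```

```text
(no output)
```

View pics/s1.png

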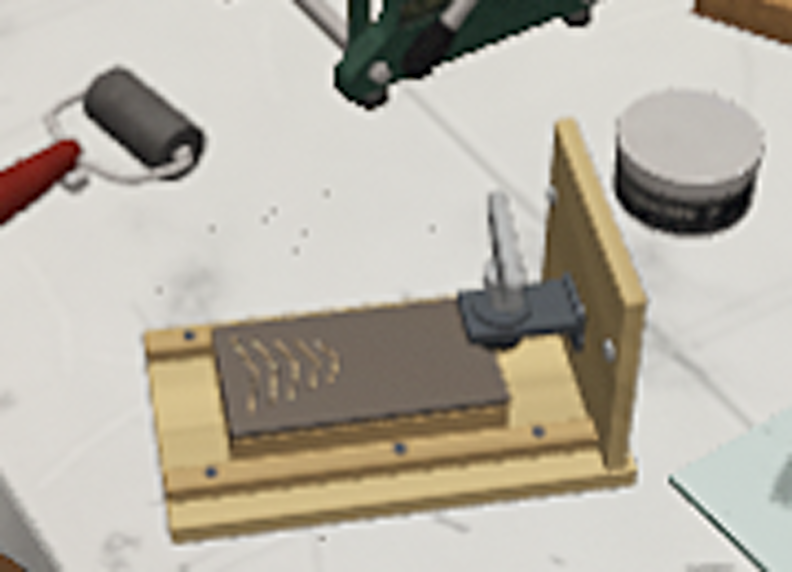

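View pics/d1.png

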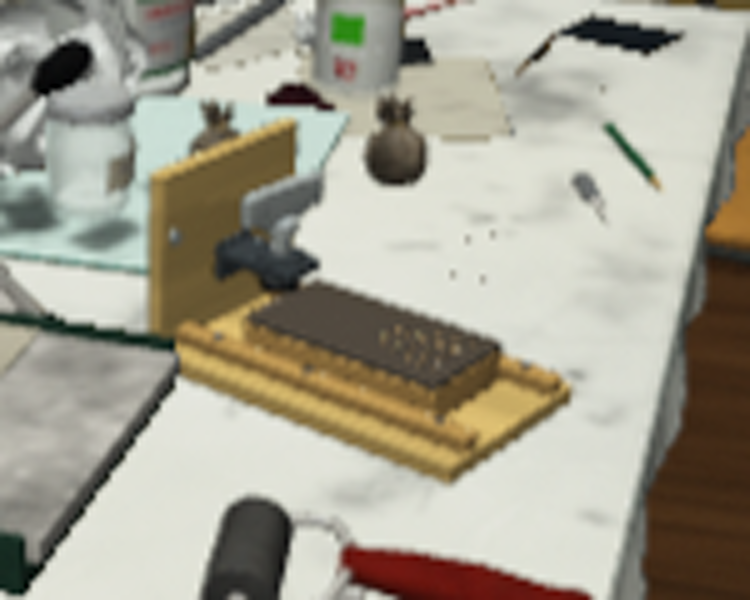

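```bash
cat > fit.py <<'E'
from h import *
from scipy.optimize import least_squares
s=arm.snapshot('scene'); d=arm.snapshot('side')
A=[((172,542),(-100,-58,0)),((632,484),(100,-58,0)),((634,462),(100,-58,12)),((628,303),(85,-58,112)),((646,299),(95,-58,112)),((557,122),(85,58,112)),((576,122),(95,58,112))]
B=[((450,480),(-100,58,0)),((572,398),(-100,-58,0)),((152,178),(85,58,112)),((297,122),(85,-58,112)),((452,462),(-100,58,12))]
pa=np.array([a for a,_ in A])/4.4+[210-.4,200-.4]; pb=np.array([a for a,_ in B])/5+[250-.4,140-.4]
Pa=np.array([b for _,b in A])/1e3; Pb=np.array([b for _,b in B])/1e3
def T(p,P):
    c,q=np.cos(p[2]),np.sin(p[2]); return np.asarray(P)@np.array([[c,-q,0],[q,c,0],[0,0,1]]).T+[p[0],p[1],0]
f=lambda p:np.r_[(proj(s,T(p,Pa))-pa).ravel(),(proj(d,T(p,Pb))-pb).ravel()]
r=least_squares(f,[.4,0,0],loss='soft_l1'); p=r.x
print(p.round(4),np.degrees(p[2])); print(f(p).reshape(-1,2).round(1).tolist())
for n,a in [('scene-only',slice(0,14)),('side-only',slice(14,None))]:
    print(n,least_squares(lambda p:f(p)[a],p).x.round(4))
loc=lambda w:(np.array([[np.cos(p[2]),np.sin(p[2])],[-np.sin(p[2]),np.cos(p[2])]])@(w[:2]-p[:2])*1e3).round(1)
# block top corners z=.036, scene ; side
for q in [(215,330),(232,432),(508,400)]: print('blk',loc(atz(s,(q[1]/4.4+199.6,q[0]/4.4+209.6),.036)))
for q in [(436,384),(500,348)]: print('blkside',loc(atz(d,(q[1]/5+139.6,q[0]/5+249.6),.036)))
for q in [(498,195),(512,300)]: print('wing',loc(atz(s,(q[1]/4.4+199.6,q[0]/4.4+209.6),.1)))
for q in [(247,200),(320,178)]: print('wingside',loc(atz(d,(q[1]/5+139.6,q[0]/5+249.6),.1)))
print('axis',T(p,[.051,0,.09]),'wrist');
E
python3 fit.py
```

```text
[ 0.507  -0.2781 -0.3808] -21.820042673525947
[[-0.5, 1.3], [1.0, 0.6], [1.1, 1.3], [-0.7, -0.2], [0.8, 0.1], [-1.1, -1.3], [-0.4, -1.8], [-0.5, 1.5], [-0.5, 0.9], [1.5, -0.2], [-0.1, -0.5], [-0.5, 0.8]]
scene-only [ 0.5077 -0.2771 -0.3943]
side-only [ 0.5079 -0.2806 -0.3651]
blk [-69.3  27.7]
blk [-69.9 -31.9]
blk [ 47.7 -33.2]
blkside [-72.1  30.5]
blkside [-74.5 -24.8]
wing [53.5 24.6]
wing [ 44.6 -37.9]
wingside [50.1 29.3]
wingside [ 40.5 -20.6]
axis [ 0.55430622 -0.29705287  0.09      ] wrist
```

View pics/scene0.png

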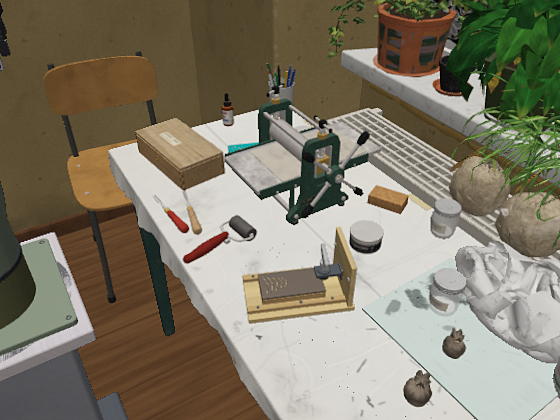

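Run:
```python
from h import *
s=arm.snapshot('scene')
for rc in [(220,293),(205,345),(190,255),(160,230),(180,180),(150,140)]: print(rc,atz(s,rc,0).round(3))
for P in [(.55,.1,.25),(.45,.2,.25),(.5,0,.25)]: print(P,proj(s,[P]).round())
for rc in [(100,275),(115,325)]:
  o,d=ray(s,rc); t=(0.15-o[1])/d[1]; print('top at y=.15',(o+t*d).round(3))
```

```text
(220, 293) [ 0.623 -0.084  0.   ]
(205, 345) [ 0.76 -0.1   0.  ]
(190, 255) [0.605 0.064 0.   ]
(160, 230) [0.614 0.219 0.   ]
(180, 180) [0.463 0.2   0.   ]
(150, 140) [0.424 0.391 0.   ]
(0.55, 0.1, 0.25) [[222.  96.]]
(0.45, 0.2, 0.25) [[161.  89.]]
(0.5, 0, 0.25) [[221. 121.]]
top at y=.15 [0.715 0.15  0.18 ]
top at y=.15 [0.871 0.15  0.097]
```

Request:
drive_tool:
  steps: [0.65, -0.75, 0, 0, 0.65, -0.75, 0, 0, 0.65, -0.75, 0, 0, 0.65, -0.75, 0, 0, 0.65, -0.75, 0, 0, 0.65, -0.75, 0, 0, 0.3, -0.9, 0, 0, 0.3, -0.9, 0, 0]
  jaw: 0

```text
clock: 1.45
ee_pos: [0.4042, 0.2297, 0.2482]
tool_rot: [0.494, 3.102, -0.0]
wrist_force: [0.7, -0.2, 0.2]
gripper_width: 0.0003
grip_force: 0.0
```

Request:
drive_tool:
  steps: [0.1, -0.95, 0, -1, 0.1, -0.95, 0, -1, 0.1, -0.95, 0, -1, 0.1, -0.95, 0, -1, 0.1, -0.95, 0, -1, 0.1, -0.95, 0, -1, 0.1, -0.95, 0, -1, 0.1, -0.95, 0, -1]

```text
clock: 2.25
ee_pos: [0.4435, -0.1505, 0.2485]
tool_rot: [2.069, 2.363, 0.0]
wrist_force: [1.1, 1.3, 0.1]
gripper_width: -0.0002
grip_force: 0.0
```

Request:
drive_tool:
  steps: [0.1, -0.65, 0, -1, 0.1, -0.65, 0, -1, 0.1, -0.65, 0, -1, 0, 0, 0, -0.7, 0, 0, 0, 0]

```text
clock: 2.75
ee_pos: [0.4584, -0.2463, 0.248]
tool_rot: [-2.602, -1.76, 0.001]
wrist_force: [-1.2, 0.5, -0.2]
gripper_width: 0.0001
grip_force: 0.0
```

Run:
```python
from h import *
s=arm.snapshot('wrist'); save(s,'w1.png'); print(ray(s,(210,280)))
o=arm.observe();print(o['joints'].round(3),o['ft_torque'],o['ee_pos'])
```

```text
(array([ 0.4850794 , -0.18291389,  0.3730876 ]), array([-0.11041378, -0.2603968 , -0.95929586]))
[ 0.255  0.648  0.322  1.689 -0.258  0.847  0.312] [0.04118539 0.01075796 0.03033618] [ 0.45858241 -0.24559146  0.24812201]
```

View pics/w1.png

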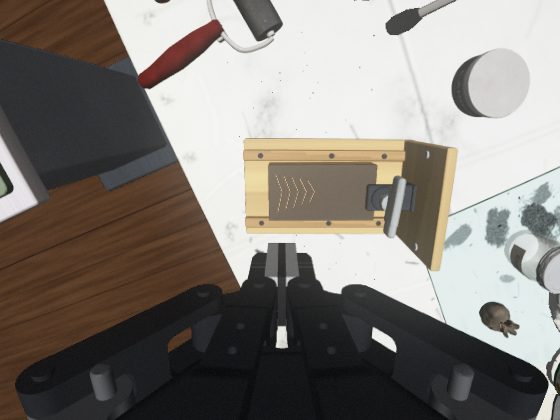

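```bash
cat > fit2.py <<'E'
from h import *
from scipy.optimize import least_squares
s=arm.snapshot('wrist')
A=[((244,139),(-100,58,12)),((246,234),(-100,-58,12)),((447,148),(85,58,112)),((457,149),(95,58,112)),((431,269),(85,-58,112)),((441,270),(95,-58,112)),((405,140),(85,58,12)),((398,232),(85,-58,12))]
pa=np.array([a for a,_ in A],float);P=np.array([b for _,b in A])/1e3
def T(p,P):
    c,q=np.cos(p[2]),np.sin(p[2]); return np.asarray(P)@np.array([[c,-q,0],[q,c,0],[0,0,1]]).T+[p[0],p[1],0]
f=lambda p:(proj(s,T(p,P))-pa).ravel()
r=least_squares(f,[.507,-.278,-.38],loss='soft_l1');p=r.x
print(p.round(4),np.degrees(p[2]),f(p).reshape(-1,2).round(1).tolist())
loc=lambda w:(np.array([[np.cos(p[2]),np.sin(p[2])],[-np.sin(p[2]),np.cos(p[2])]])@(w[:2]-p[:2])*1e3).round(1)
for c,r_ in [(269,162),(270,220),(376,164)]: print('blk',loc(atz(s,(r_,c),.036)))
for c,r_ in [(400,177),(407,179),(386,236),(394,237)]: print('wing',loc(atz(s,(r_,c),.1)))
print('axis',T(p,[.051,0,.09]))
for q in ['block','wing','jig']:
  for m in arm.masks_of(q,s)[:2]:
    y,x=np.nonzero(m['mask']); print(q,m['conf'],m['point'],cv2.minAreaRect(np.c_[x,y].astype(np.int32)))
im=cv2.resize(s['img'][130:280,235:475,::-1],None,fx=3.3,fy=3.3,interpolation=cv2.INTER_CUBIC)
W=[(-100,58,12),(-100,-58,12),(100,-58,12),(85,-58,112),(85,58,112),(51,0,101),(51,29.5,101),(51,-29.5,101)]
for u in proj(s,T(p,np.array(W)/1e3)): cv2.circle(im,tuple(np.int32((u+.5-[235,130])*3.3)),3,(0,0,255),-1)
cv2.imwrite('pics/w1c.png',im)
E
python3 fit2.py
```

```text
[ 0.5075 -0.2767 -0.3733] -21.385758549975638 [[-1.1, 0.0], [0.2, 0.4], [1.0, -1.0], [2.3, -1.9], [-0.1, 2.4], [0.2, 1.2], [-1.2, -0.8], [-3.3, 1.8]]
blk [-69.5  34.8]
blk [-69.3 -31.3]
blk [47.2 32.6]
wing [50.4 29.9]
wing [57.  28.1]
wing [ 42.6 -26.5]
wing [ 50.4 -27.6]
axis [ 0.55500062 -0.29530599  0.09      ]
block 0.79 [191.1, 319.6] ((322.5, 192.5), (59.0, 107.0), 90.0)
wing 0.72 [206.0, 392.4] ((390.4038391113281, 206.98077392578125), (22.357236862182617, 61.77657699584961), 11.309932708740234)
jig 0.73 [159.2, 311.3] ((323.119384765625, 186.6874237060547), (161.08934020996094, 94.90245819091797), 0.7345209717750549)
```

View pics/w1c.png

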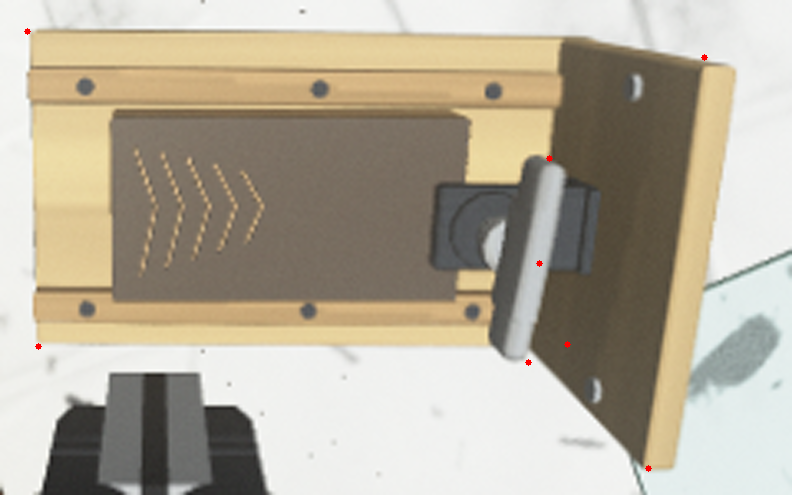

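Request:
drive_tool:
  steps: [-0.2, 0.015, -0.95, 0, -0.2, 0.015, -0.95, 0, -0.2, 0.015, -0.95, 0, -0.18, 0.015, -0.95, 0, 0, 0, -0.18, 0, 0, 0, -0.17, 0, 0, 0, 0, 0]

```text
clock: 3.7
ee_pos: [0.4205, -0.2431, 0.0416]
tool_rot: [2.598, 1.764, 0.001]
wrist_force: [-0.6, 0.2, 0.7]
gripper_width: -0.0003
grip_force: 0.0
```

Run:
```python
from h import *
o=arm.observe(); print({k:np.round(v,3) for k,v in o.items()}, arm.tips_ahead)
```

```text
{'clock': np.float64(3.7), 'joints': array([ 0.402,  0.953,  0.103,  1.982, -0.389,  0.223,  0.465]), 'dq': array([-0.007, -0.03 ,  0.013,  0.001, -0.   ,  0.016, -0.002]), 'joint_efforts': array([ 1.0580e+00, -8.2879e+01,  3.9560e+00, -5.6480e+00, -6.7000e-02,
       -5.8100e-01,  8.4000e-02]), 'ee_pos': array([ 0.421, -0.243,  0.042]), 'tool_rot': array([2.598e+00, 1.764e+00, 1.000e-03]), 'wrist_force': array([-0.619,  0.243,  0.722]), 'ft_torque': array([ 0.012,  0.03 , -0.039]), 'grip_force': np.float64(0.0), 'gripper_width': np.float64(-0.0)} 0.017
```

Request:
drive_tool:
  steps: [0, 0, -0.08, 0, 0.093, -0.037, 0, 0, 0.093, -0.037, 0, 0, 0.093, -0.037, 0, 0, 0.093, -0.037, 0, 0, 0.093, -0.037, 0, 0, 0.093, -0.037, 0, 0, 0, 0, 0, 0]

```text
clock: 4.5
ee_pos: [0.4482, -0.2543, 0.0367]
tool_rot: [2.599, 1.764, 0.0]
wrist_force: [-0.1, 0.5, 0.1]
gripper_width: 0.0002
grip_force: 0.0
```

Request:
drive_tool:
  steps: [0.047, -0.018, 0, 0, 0.047, -0.018, 0, 0, 0.047, -0.018, 0, 0, 0.047, -0.018, 0, 0]

```text
clock: 4.9
ee_pos: [0.457, -0.2577, 0.0367]
tool_rot: [-2.6, -1.764, 0.0]
wrist_force: [-1.3, 0.1, -0.8]
gripper_width: 0.0001
grip_force: 0.4
```

Request:
drive_tool:
  steps: [0.037, -0.015, 0, 0, 0.037, -0.015, 0, 0]

```text
clock: 5.1
ee_pos: [0.4607, -0.2592, 0.0367]
tool_rot: [-2.6, -1.764, 0.0]
wrist_force: [-0.3, 0.7, -0.3]
gripper_width: -0.0001
grip_force: 0.4
```

Run:
```python
from h import *
o=arm.observe(); print(o['wrist_force'].round(2),o['ee_pos'].round(4))
s=arm.snapshot('wrist'); im=cv2.resize(s['img'][100:300,160:440,::-1],None,fx=2.8,fy=2.8,interpolation=cv2.INTER_CUBIC)
cv2.imwrite('pics/w2.png',im)
```

```text
[-0.33  0.71 -0.32] [ 0.4607 -0.2592  0.0367]
```

View pics/w2.png

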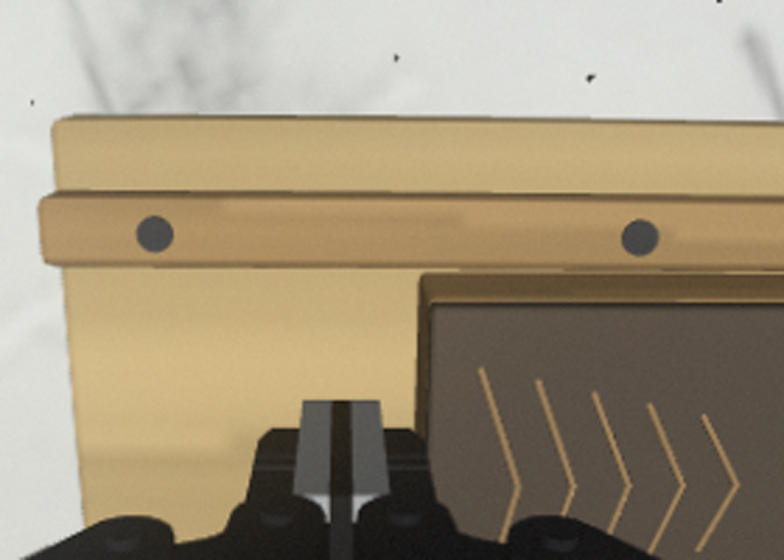

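```bash
cat > loc.py <<'E'
from h import *
p=np.array([.5073,-.2772,-.377]);c,q=np.cos(p[2]),np.sin(p[2])
loc=lambda w:(np.array([[c,q],[-q,c]])@(np.array(w)[:2]-p[:2])*1e3).round(1)
wor=lambda x,y:(p[:2]+np.array([[c,-q],[q,c]])@np.array([x,y])/1e3).round(4)
E
python3 - <<'E'
from loc import *
s=arm.snapshot('wrist')
print(loc(atz(s,(100+305/2.8,160+430/2.8),.036)),loc(atz(s,(100+120/2.8,160+52/2.8),.012)),loc(arm.observe()['ee_pos']))
E
```

```text
[-35.1  31.7] [-97.8  57.7] [-49.8  -0.4]
```

Request:
drive_tool:
  steps: [0.019, -0.007, 0, 0, 0.019, -0.007, 0, 0, 0, 0, 0, 0]

```text
clock: 5.5
ee_pos: [0.4613, -0.2594, 0.0367]
tool_rot: [-2.598, -1.762, 0.002]
wrist_force: [-8.1, 2.8, 5.2]
gripper_width: -0.0001
grip_force: 4.7
```

Request:
drive_tool:
  steps: [0.019, -0.007, 0, 0, 0, 0, 0, 0]

```text
clock: 5.7
ee_pos: [0.4614, -0.2594, 0.0367]
tool_rot: [-2.596, -1.761, 0.003]
wrist_force: [-13.0, 4.2, 9.2]
gripper_width: -0.0001
grip_force: 7.6
```

Request:
drive_tool:
  steps: [-0.05, 0.02, 0, 0, -0.15, 0.06, 0, 0, -0.15, 0.06, 0, 0, 0, 0, 0.7, 0, 0, 0, 0.9, 0, 0, 0, 0.9, 0, 0, 0, 0.5, 0, 0, 0, 0, 0]
  jaw: 0

```text
clock: 6.5
ee_pos: [0.4465, -0.2536, 0.1897]
tool_rot: [2.596, 1.761, 0.004]
wrist_force: [0.4, 0.5, -1.1]
gripper_width: 0.0001
grip_force: 0.0
```

Run:
```python
from loc import *
o=arm.observe(); print(o['ft_torque'].round(3),loc(o['ee_pos']),o['ee_pos'],o['joints'].round(2), 'target',wor(51,0))
s=arm.snapshot('wrist'); im=cv2.resize(s['img'][80:350,150:510,::-1],None,fx=2.2,fy=2.2,interpolation=cv2.INTER_CUBIC)
cv2.imwrite('pics/w3.png',im)
```

```text
[-0.031 -0.012 -0.005] [-65.2  -0.4] [ 0.44648141 -0.25358496  0.18971156] [ 0.3   0.72  0.29  1.8  -0.31  0.67  0.38] target [ 0.5547 -0.296 ]
```

View pics/w3.png

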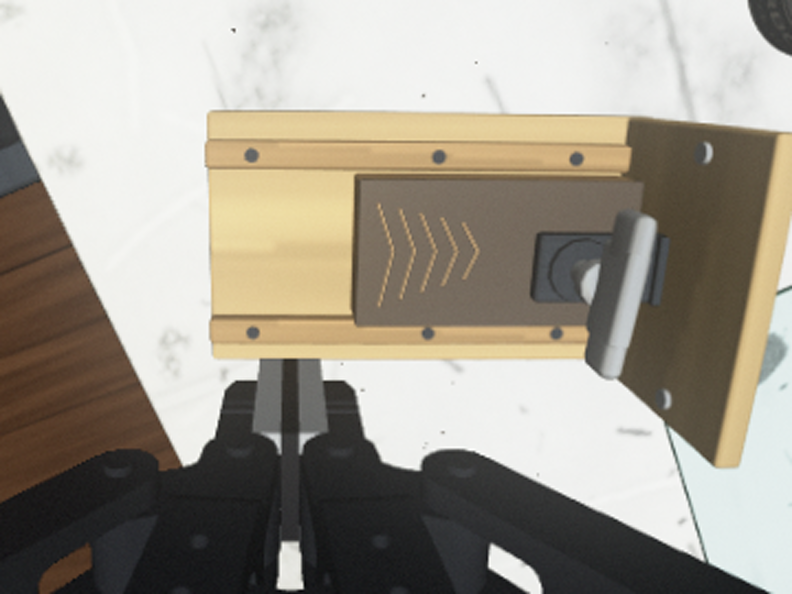

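Run:
```python
from loc import *
s=arm.snapshot('wrist')
g=lambda u,v,z:loc(atz(s,(80+v/2.2-.3,150+u/2.2-.3),z))
for u,v in [(620,214),(652,217),(640,213),(606,340),(628,345),(612,376),(588,366)]: print((u,v),g(u,v,.1))
for u,v,z in [(778,135,.112),(716,466,.112),(736,466,.112),(209,112,.012),(213,357,.012),(358,178,.036),(356,324,.036)]: print('ref',(u,v),g(u,v,z))
```

```text
(620, 214) [41.2 29.8]
(652, 217) [52.  28.8]
(640, 213) [47.8 30.1]
(606, 340) [ 42.  -13.2]
(628, 345) [ 49.9 -15.1]
(612, 376) [ 45.8 -26.4]
(588, 366) [ 36.9 -22.6]
ref (778, 135) [81.9 56.3]
ref (716, 466) [ 81.5 -55.2]
ref (736, 466) [ 88.9 -55.5]
ref (209, 112) [-99.1  58.1]
ref (213, 357) [-100.8  -54.7]
ref (358, 178) [-36.8  32.7]
ref (356, 324) [-36.2 -29.8]
```

Request:
drive_tool:
  steps: [0.43, -0.17, 0, 0, 0.43, -0.17, 0, 0, 0.43, -0.17, 0, 0, 0.43, -0.17, 0, 0, 0.43, -0.17, 0, -0.4, 0, 0, 0, -0.35, 0, 0, 0, 0]
  jaw: 22

```text
clock: 7.3
ee_pos: [0.553, -0.2955, 0.1849]
tool_rot: [-2.688, -1.623, 0.002]
wrist_force: [-0.6, -0.8, 0.1]
gripper_width: 0.0219
grip_force: 0.0
```

Run:
```python
from loc import *
o=arm.observe(); print(o['ft_torque'].round(3),loc(o['ee_pos']),o['ee_pos'],o['tool_rot'],o['joints'].round(2),o['gripper_width'])
s=arm.snapshot('wrist'); im=cv2.resize(s['img'][130:400,100:460,::-1],None,fx=2.2,fy=2.2,interpolation=cv2.INTER_CUBIC)
cv2.imwrite('pics/w4.png',im)
```

```text
[ 0.028  0.014 -0.012] [49.2 -0.3] [ 0.5529507  -0.29554585  0.18491754] [-2.68767870e+00 -1.62266268e+00  2.09798201e-03] [ 0.29  0.89  0.34  1.36 -0.33  0.95  0.22] 0.021892440518755128
```

View pics/w4.png

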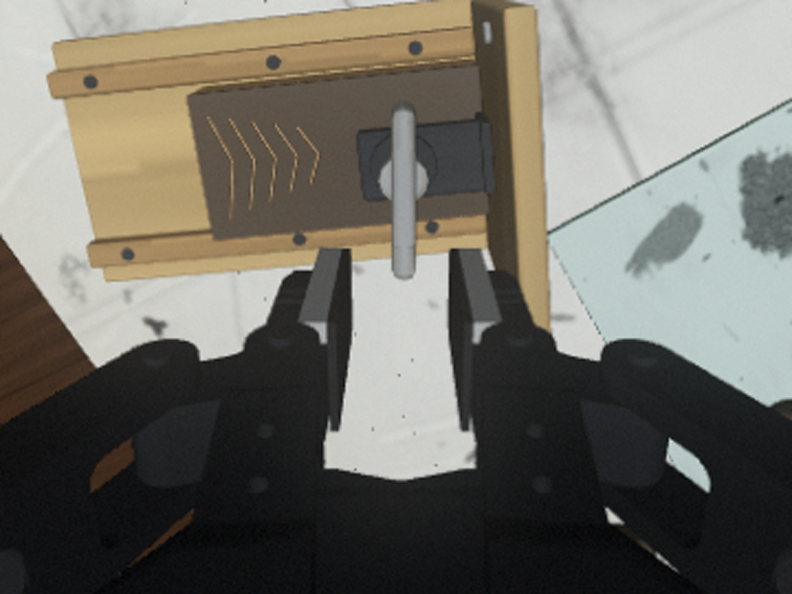

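Request:
drive_tool:
  steps: [0.022, -0.009, 0, 0, 0, 0, -0.5, 0, 0, 0, -0.5, 0, 0, 0, -0.3, 0, 0, 0, -0.2, 0, 0, 0, -0.12, 0, 0, 0, -0.12, 0, 0, 0, 0, 0]

```text
clock: 8.15
ee_pos: [0.5545, -0.2961, 0.0995]
tool_rot: [-2.688, -1.625, 0.0]
wrist_force: [-0.1, -0.1, 0.0]
gripper_width: 0.0219
grip_force: 0.0
```

Run:
```python
from loc import *
o=arm.observe(); print(o['ft_torque'].round(3),o['wrist_force'].round(2),loc(o['ee_pos']),o['ee_pos'],o['joint_efforts'].round(2))
s=arm.snapshot('wrist'); im=cv2.resize(s['img'][130:400,100:460,::-1],None,fx=2.2,fy=2.2,interpolation=cv2.INTER_CUBIC)
cv2.imwrite('pics/w5.png',im)
```

```text
[-0.019  0.02  -0.007] [-0.14 -0.08  0.  ] [50.8 -0.2] [ 0.55445277 -0.29610612  0.09952751] [ 2.4000e-01 -1.0099e+02  9.2400e+00 -1.8760e+01 -6.0000e-02 -3.7000e-01
  8.0000e-02]
```

View pics/w5.png

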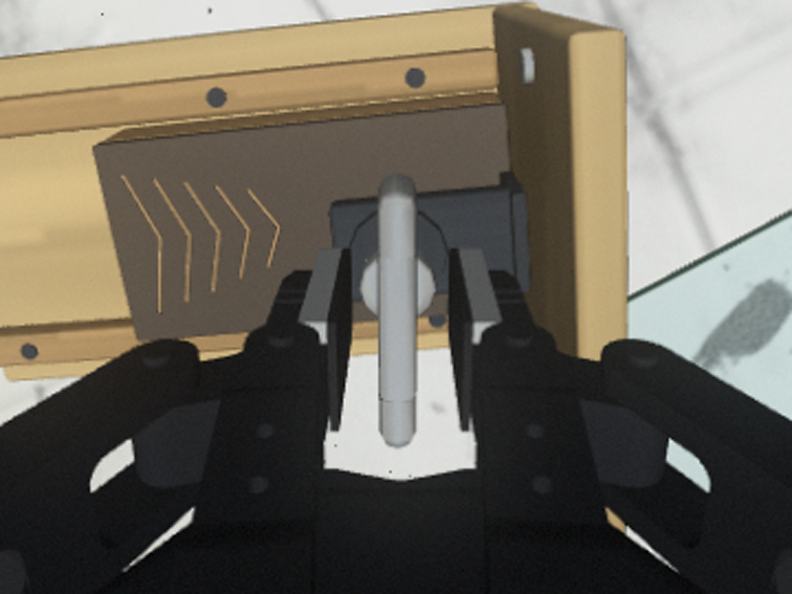

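Request:
drive_tool:
  steps: [0, 0, 0, 0, 0, 0, 0, 0, 0, 0, 0, 0, 0, 0, 0, 0, 0, 0, 0, 0]
  jaw: 0

```text
clock: 8.7
ee_pos: [0.5543, -0.2961, 0.1004]
tool_rot: [-2.688, -1.625, 0.0]
wrist_force: [-4.5, 2.6, 5.1]
gripper_width: 0.0064
grip_force: 60.1
```

Request:
drive_tool:
  steps: [0, 0, -0.006, -0.6, 0, 0, -0.006, -0.6, 0, 0, -0.006, -0.6, 0, 0, -0.006, -0.6]

```text
clock: 9.1
ee_pos: [0.5546, -0.2964, 0.0993]
tool_rot: [2.923, 1.149, 0.001]
wrist_force: [-0.6, 0.1, 3.9]
gripper_width: 0.0065
grip_force: 59.8
```

```bash
cat > ob.py <<'E'
from loc import *
o=arm.observe(); r=o['tool_rot']; h=(2*np.arctan2(r[1],r[0])-np.pi/2); 
th=(-.377-h)%np.pi
print('t',o['clock'].round(2),'theta',th.round(3),'ft',o['ft_torque'].round(3),'F',o['wrist_force'].round(1),'loc',loc(o['ee_pos']),'z',o['ee_pos'][2].round(4),'j7',o['joints'][6].round(2),'eff7',o['joint_efforts'][6].round(3),'w',o['gripper_width'].round(4),o['grip_force'].round(0))
E
python3 ob.py
```

```text
Traceback (most recent call last):
  File "ob.py", line 4, in <module>
    print('t',o['clock'].round(2),'theta',th.round(3),'ft',o['ft_torque'].round(3),'F',o['wrist_force'].round(1),'loc',loc(o['ee_pos']),'z',o['ee_pos'][2].round(4),'j7',o['joints'][6].round(2),'eff7',o['joint_efforts'][6].round(3),'w',o['gripper_width'].round(4),o['grip_force'].round(0))
              ^^^^^^^^^^^^^^^^
AttributeError: 'float' object has no attribute 'round'
```

```bash
sed -i "s/o\['clock'\].round(2)/round(float(o['clock']),2)/; s/o\['gripper_width'\].round(4),o\['grip_force'\].round(0)/round(float(o['gripper_width']),4),round(float(o['grip_force']))/" ob.py; python3 ob.py
```

```text
t 9.1 theta 0.445 ft [-0.025  0.376  0.187] F [-0.6  0.1  3.9] loc [51.1 -0.4] z 0.0993 j7 0.0 eff7 1.9 w 0.0065 60
```

Request:
drive_tool:
  steps: [0, 0, -0.005, -0.5, 0, 0, -0.005, -0.5, 0, 0, -0.005, -0.5]

```text
clock: 9.4
ee_pos: [0.5547, -0.2966, 0.0986]
tool_rot: [3.027, 0.838, 0.001]
wrist_force: [-0.3, -1.1, 2.7]
gripper_width: 0.0063
grip_force: 59.7
```

```bash
python3 ob.py
```

```text
t 9.4 theta 0.654 ft [-0.389  0.137  0.218] F [-0.3 -1.1  2.7] loc [51.2 -0.5] z 0.0986 j7 -0.15 eff7 1.567 w 0.0063 60
```

Request:
drive_tool:
  steps: [0, 0, -0.005, -0.5, 0, 0, -0.005, -0.5, 0, 0, -0.005, -0.5]

```text
clock: 9.7
ee_pos: [0.5549, -0.2968, 0.0979]
tool_rot: [3.097, 0.517, 0.002]
wrist_force: [1.2, -2.4, 1.3]
gripper_width: 0.0063
grip_force: 59.6
```

```bash
python3 ob.py
```

```text
t 9.7 theta 0.863 ft [-0.758 -0.027  0.184] F [ 1.2 -2.4  1.3] loc [51.4 -0.7] z 0.0979 j7 -0.31 eff7 1.588 w 0.0063 60
```

```bash
cat >> ob.py <<'E'
T=[o['ft_torque'][2]]
for _ in range(4): arm.snapshot('side'); T.append(arm.observe()['ft_torque'][2])
print(np.round(T,3),np.mean(T).round(3))
E
python3 ob.py
```

```text
t 9.7 theta 0.863 ft [-0.758 -0.027  0.184] F [ 1.2 -2.4  1.3] loc [51.4 -0.7] z 0.0979 j7 -0.31 eff7 1.588 w 0.0063 60
[ 0.184  0.143  0.04  -0.003 -0.023] 0.068
```

Request:
drive_tool:
  steps: [0, 0, -0.005, -0.5, 0, 0, -0.005, -0.5, 0, 0, -0.005, -0.5]

```text
clock: 10.2
ee_pos: [0.5549, -0.2971, 0.0971]
tool_rot: [3.134, 0.194, 0.002]
wrist_force: [0.6, -6.2, 4.7]
gripper_width: 0.0068
grip_force: 60.0
```

```bash
python3 ob.py
```

```text
t 10.2 theta 1.07 ft [-1.364 -0.167  0.184] F [ 0.6 -6.2  4.7] loc [51.5 -1. ] z 0.0971 j7 -0.48 eff7 1.631 w 0.0068 60
[ 0.184  0.051 -0.006  0.01  -0.066] 0.035
```

Request:
drive_tool:
  steps: [0, 0, -0.005, -0.5, 0, 0, -0.005, -0.5, 0, 0, -0.005, -0.5]

```text
clock: 10.7
ee_pos: [0.5548, -0.2974, 0.0963]
tool_rot: [3.136, -0.135, 0.003]
wrist_force: [1.1, -7.7, 4.1]
gripper_width: 0.0064
grip_force: 60.0
```

```bash
python3 ob.py
```

```text
t 10.7 theta 1.28 ft [-1.677 -0.298  0.186] F [ 1.1 -7.7  4.1] loc [51.6 -1.3] z 0.0963 j7 -0.64 eff7 1.658 w 0.0064 60
[ 0.186  0.02   0.07  -0.021 -0.003] 0.05
```

```bash
sed -i '/^T=/,$d' ob.py
```

Request:
drive_tool:
  steps: [0, -0.008, -0.003, -0.5, 0, -0.008, -0.003, -0.5, 0, -0.004, -0.003, -0.5]

```text
clock: 11.2
ee_pos: [0.5548, -0.2979, 0.0957]
tool_rot: [3.106, -0.462, 0.002]
wrist_force: [1.5, -4.7, 2.3]
gripper_width: 0.0066
grip_force: 59.7
```

```bash
python3 ob.py
```

```text
t 11.2 theta 1.489 ft [-1.065 -0.193  0.208] F [ 1.5 -4.7  2.3] loc [51.8 -1.7] z 0.0957 j7 -0.81 eff7 1.692 w 0.0066 60
```

Request:
drive_tool:
  steps: [0, 0, -0.005, -0.5, 0, 0, -0.005, -0.5]

```text
clock: 11.4
ee_pos: [0.5547, -0.2981, 0.0952]
tool_rot: [3.066, -0.678, 0.002]
wrist_force: [0.1, -5.4, 4.0]
gripper_width: 0.0067
grip_force: 59.9
```

```bash
python3 ob.py
```

```text
t 11.4 theta 1.629 ft [-1.4   -0.056  0.256] F [ 0.1 -5.4  4. ] loc [51.7 -1.9] z 0.0952 j7 -0.92 eff7 1.695 w 0.0067 60
```

Request:
drive_tool:
  steps: [0, 0, -0.005, -0.5, 0, 0, -0.005, -0.5]

```text
clock: 11.6
ee_pos: [0.5546, -0.2982, 0.0948]
tool_rot: [3.011, -0.89, 0.002]
wrist_force: [-0.2, -6.0, 4.9]
gripper_width: 0.0064
grip_force: 60.1
```

```bash
python3 ob.py
```

```text
t 11.6 theta 1.769 ft [-1.495  0.132  0.197] F [-0.2 -6.   4.9] loc [51.7 -2.1] z 0.0948 j7 -1.04 eff7 1.692 w 0.0064 60
```

Request:
drive_tool:
  steps: [0, -0.004, -0.003, -0.5]

```text
clock: 11.7
ee_pos: [0.5546, -0.2984, 0.0946]
tool_rot: [2.978, -0.995, 0.002]
wrist_force: [-0.4, -5.6, 3.6]
gripper_width: 0.0065
grip_force: 60.0
```

```bash
python3 ob.py
```

```text
t 11.7 theta 1.838 ft [-1.333  0.186  0.213] F [-0.4 -5.6  3.6] loc [51.7 -2.3] z 0.0946 j7 -1.1 eff7 1.69 w 0.0065 60
```

Request:
drive_tool:
  steps: [0, -0.004, -0.003, -0.5]

```text
clock: 11.8
ee_pos: [0.5545, -0.2985, 0.0944]
tool_rot: [2.942, -1.098, 0.002]
wrist_force: [-1.6, -4.6, 3.8]
gripper_width: 0.0069
grip_force: 60.0
```

```bash
python3 ob.py
```

```text
t 11.8 theta 1.908 ft [-1.234  0.298  0.186] F [-1.6 -4.6  3.8] loc [51.7 -2.4] z 0.0944 j7 -1.16 eff7 1.688 w 0.0069 60
```

Request:
drive_tool:
  steps: [0, -0.004, -0.003, -0.5]

```text
clock: 11.9
ee_pos: [0.5544, -0.2986, 0.0942]
tool_rot: [2.902, -1.2, 0.001]
wrist_force: [-0.3, -4.4, 4.3]
gripper_width: 0.0065
grip_force: 60.0
```

```bash
python3 ob.py
```

```text
t 11.9 theta 1.978 ft [-1.121  0.446  0.262] F [-0.3 -4.4  4.3] loc [51.7 -2.5] z 0.0942 j7 -1.22 eff7 1.686 w 0.0065 60
```

Request:
drive_tool:
  steps: [0, -0.004, -0.003, -0.5]

```text
clock: 12.0
ee_pos: [0.5544, -0.2987, 0.094]
tool_rot: [2.859, -1.301, 0.001]
wrist_force: [-2.0, -4.0, 4.2]
gripper_width: 0.0067
grip_force: 60.0
```

```bash
python3 ob.py
```

```text
t 12.0 theta 2.048 ft [-0.992  0.538  0.247] F [-2.  -4.   4.2] loc [51.7 -2.7] z 0.094 j7 -1.27 eff7 1.684 w 0.0067 60
```

Request:
drive_tool:
  steps: [0, -0.004, -0.003, -0.5]

```text
clock: 12.1
ee_pos: [0.5543, -0.2988, 0.0938]
tool_rot: [2.812, -1.4, 0.001]
wrist_force: [-2.4, -3.7, 4.7]
gripper_width: 0.0065
grip_force: 60.0
```

```bash
python3 ob.py
```

```text
t 12.1 theta 2.118 ft [-0.825  0.713  0.249] F [-2.4 -3.7  4.7] loc [51.6 -2.8] z 0.0938 j7 -1.33 eff7 1.681 w 0.0065 60
```

Request:
drive_tool:
  steps: [0, -0.004, -0.003, -0.5]

```text
clock: 12.2
ee_pos: [0.5542, -0.2989, 0.0936]
tool_rot: [2.761, -1.497, 0.0]
wrist_force: [-3.9, -2.7, 4.4]
gripper_width: 0.0066
grip_force: 60.1
```

```bash
python3 ob.py
```

```text
t 12.2 theta 2.187 ft [-0.726  0.835  0.299] F [-3.9 -2.7  4.4] loc [51.6 -2.9] z 0.0936 j7 -1.39 eff7 1.679 w 0.0066 60
```

Request:
drive_tool:
  steps: [0, -0.004, -0.003, -0.5]

```text
clock: 12.3
ee_pos: [0.5541, -0.299, 0.0934]
tool_rot: [2.707, -1.593, -0.0]
wrist_force: [-3.2, -1.3, 3.7]
gripper_width: 0.006
grip_force: 60.1
```

```bash
python3 ob.py
```

```text
t 12.3 theta 2.257 ft [-0.493  0.986  0.31 ] F [-3.2 -1.3  3.7] loc [51.5 -3. ] z 0.0934 j7 -1.45 eff7 1.676 w 0.006 60
```

Request:
drive_tool:
  steps: [0, 0, -0.003, -0.5]

```text
clock: 12.4
ee_pos: [0.554, -0.299, 0.0932]
tool_rot: [2.65, -1.686, -0.001]
wrist_force: [-4.1, -3.3, 3.4]
gripper_width: 0.0062
grip_force: 60.0
```

```bash
python3 ob.py
```

```text
t 12.4 theta 2.327 ft [-0.733  1.061  0.293] F [-4.1 -3.3  3.4] loc [51.5 -3. ] z 0.0932 j7 -1.51 eff7 1.672 w 0.0062 60
```

```bash
cat > hinge.py <<'E'
import numpy as np,sys
from scipy.optimize import least_squares
D=np.array([(.445,.187),(.654,.218),(.863,.184),(1.07,.184),(1.28,.186),(1.489,.208),(1.629,.256),(1.769,.197),(1.838,.213),(1.908,.186),(1.978,.262),(2.048,.247),(2.118,.249),(2.187,.299),(2.257,.310),(2.327,.293)]+eval(sys.argv[1]))
f=lambda p:p[0]+.1925*np.maximum(0,D[:,0]-p[1])-D[:,1]
r=least_squares(f,[.19,1.7]);C=np.linalg.inv(r.jac.T@r.jac)*r.fun.var()
print(r.x,np.sqrt(np.diag(C)),'force now',55*(D[-1,0]-r.x[1]),'35N at',r.x[1]+35/55, r.fun.std())
E
python3 hinge.py '[]'
```

```text
[0.2025     1.79756007] [0.00770959 0.05663901] force now 29.119196420716158 35N at 2.4339237014415245 0.02180601772299442
```

Request:
drive_tool:
  steps: [0, 0, -0.003, -0.5]

```text
clock: 12.5
ee_pos: [0.5539, -0.299, 0.093]
tool_rot: [2.589, -1.777, -0.001]
wrist_force: [-4.1, -3.5, 3.8]
gripper_width: 0.0064
grip_force: 60.0
```

```bash
python3 ob.py
```

```text
t 12.5 theta 2.397 ft [-0.758  1.13   0.353] F [-4.1 -3.5  3.8] loc [51.4 -3.1] z 0.093 j7 -1.58 eff7 1.666 w 0.0064 60
```

Request:
drive_tool:
  steps: [0, 0, -0.001, -0.3]

```text
clock: 12.6
ee_pos: [0.5539, -0.299, 0.0929]
tool_rot: [2.551, -1.831, -0.001]
wrist_force: [-4.6, -3.2, 3.4]
gripper_width: 0.0069
grip_force: 59.9
```

```bash
python3 ob.py
```

```text
t 12.6 theta 2.439 ft [-0.727  1.145  0.349] F [-4.6 -3.2  3.4] loc [51.4 -3.2] z 0.0929 j7 -1.61 eff7 0.185 w 0.0069 60
```

```bash
python3 hinge.py '[(2.397,.353)]'; python3 hinge.py '[(2.397,.353),(2.439,.349)]'
```

```text
[0.2025     1.77729582] [0.00799984 0.05711545] force now 34.08373016086626 35N at 2.4136594516206133 0.02262695698032642
[0.20267536 1.76900021] [0.00792025 0.05520068] force now 36.849988474458655 35N at 2.4053638459189335 0.022401849866510223
```

Request:
drive_tool:
  steps: [0, 0, 0, 0, 0, 0, 0, 0, 0, 0, 0, 0, 0, 0, 0, 0]
  jaw: 22

```text
clock: 13.0
ee_pos: [0.5546, -0.2984, 0.0927]
tool_rot: [-2.554, 1.829, 0.0]
wrist_force: [-0.3, -0.2, -0.7]
gripper_width: 0.0225
grip_force: 0.0
```

```bash
python3 ob.py
```

```text
t 13.0 theta 2.437 ft [-0.017 -0.011  0.001] F [-0.3 -0.2 -0.7] loc [51.8 -2.3] z 0.0927 j7 -1.61 eff7 0.042 w 0.0225 0
```

Request:
drive_tool:
  steps: [0, 0, 0.2, 0, 0, 0, 0.4, 0, 0, 0, 0.6, 0, 0, 0, 0.6, 0, -0.6, 0.2, 0.5, 0, -0.6, 0.2, 0.2, 0, -0.6, 0.2, 0, 0, 0, 0, 0, 0]

```text
clock: 13.8
ee_pos: [0.462, -0.2677, 0.2192]
tool_rot: [-2.55, 1.833, 0.0]
wrist_force: [-0.1, 0.1, 0.2]
gripper_width: 0.0219
grip_force: 0.0
```

```bash
python3 ob.py
python3 - <<'E'
from h import *
s=arm.snapshot('scene'); im=cv2.resize(s['img'][200:330,210:390,::-1],(776,560),interpolation=cv2.INTER_CUBIC)
cv2.imwrite('pics/f.png',im)
E
```

```text
t 13.8 theta 2.44 ft [ 0.034  0.009 -0.002] F [-0.1  0.1  0.2] loc [-45.6  -7.9] z 0.2192 j7 -1.53 eff7 1.514 w 0.0219 0
```

View pics/f.png

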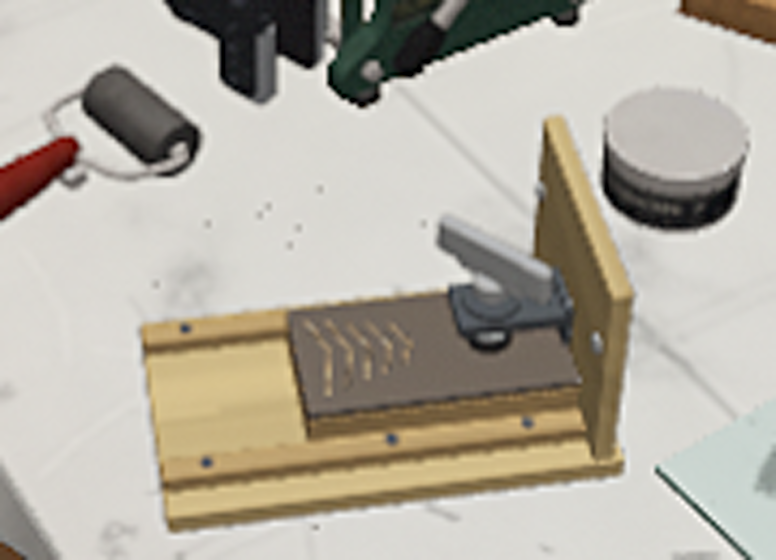

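The block's far end sits against the panel (its front edge meets it near 583,395), the wings are turned, and the gripper is clear of everything.

```bash
python3 -c "
from rig import arm
print(arm.hand_in())"
```

```text
the job is handed in; nothing more can be done
None
```

The job is handed in: the block is pushed home against the panel, the winged screw is tightened to about 35–37 N (estimated from the rise in turning torque), and the gripper has let go and is clear of everything.

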